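Load and lock the vibratory finisher

TASK

Get the finisher ready for a deburring run: slacken its clamp knob, which has a left-hand thread and so loosens clockwise, by about a full half turn, then swing the cover wide open and put every machined part lying on the bench to the left of the vice (soft jaws, aluminium block, large hexagon nuts) into the pot. Then swing the cover fully shut over the pot again and turn the lock collar clockwise until its grip fin stands exactly over the locked mark, leaving the clamp knob slack. Leave the spanner, the sanding block and the grease tin alone.

Things in the scene. Friction and masses are not known exactly. Their poses are not given: they have to be found in the camera images.
- clamp_knob (a joint): left-hand clamp knob on top of the pivot post behind the pot: radians turned clockwise (seen from above) from tight; stop at 0 and at 3.2; it starts at 0 to 0.25 and is slack above 2.2 (a half turn is 3.1). Turns with about 0.08 N m of friction, stays where left and stays at the same height; no spring. It does not turn the cover
- knob_grip (a point): centre of the knob's black bar grip, 48 mm long along this point's x, 13 mm thick along its y, 24 mm high (12 mm above and 12 mm below this point; about 0.128 m above the bench); on the knob's axis, which is vertical; turns with the knob
- cover (a joint): cover's swing about the upright pivot post in rad: 0 shut over the pot (stop), growing as it swings clockwise seen from above, to the left and back; stop at 1.75; wide open above 1.2. Friction 0.12 N m, no spring, stays where left
- cover_knob (a point): centre of the round black knob on the cover (22 mm diameter and 16 mm high where it is gripped, its top 10 mm above this point, about 0.12 m above the bench; under the grip a 14 mm neck 14 mm long). 106 mm from the pivot axis. The cover is an aluminium disc of 128 mm diameter, 6 mm thick, its underside 0.094 m above the bench; its arm is 24 mm wide
- post_axis (a point): point on the cover's upright pivot axis, which is also the clamp knob's axis, 98 mm behind the pot's axis, 0.096 m above the bench
- collar (a joint): lock collar, a captive steel ring of 137 mm diameter round the pot's rim: radians turned clockwise (seen from above) about the pot's axis; starts open at 0 to 0.3; locked at 1.0 (fin over the locked mark), within 0.1; stops at 0 and 1.3. Friction 0.25 N m, no spring, stays where left
- collar_fin (a point): centre of the collar's upright steel grip fin, 94.5 mm from the pot's axis, 0.106 m above the bench: 31 mm long (radially, this point half-way), 12 mm thick (along the arc), its top 16 mm above this point and free for 26 mm below it; a small claw juts from it towards the pot, 6 mm high, its middle 2 mm below this point
- locked_mark (a point): the locked mark: outer end of a dark steel line 34 mm long, 5 mm wide on the finisher's grey foot, pointing radially, 122 mm from the pot's axis, 20 mm above the bench; the pot's axis, the mark and the pivot post lie in one upright plane with the post opposite
- pot_floor (a point): centre of the pot's inner floor, on the pot's axis, 20 mm above the bench. The pot is a fixed round plastic vessel, inner radius 56 mm, wall 4 mm, rim 90 mm above the bench; x points from the mark towards the post, z up
- jaw_1_mid (a point): centre of a soft jaw, a machined aluminium block with two dark holes in its top: 20 (x) x 45 (y) x 17 (z) mm, 100 g. May be absent
- jaw_2_mid (a point): centre of a second soft jaw like jaw_1. May be absent
- block_1_mid (a point): centre of a plain aluminium block 32 (x) x 50 (y) x 25 (z) mm, 110 g. May be absent
- hexnut_1_mid (a point): centre of a large hexagon nut, 26 mm across flats (x), 30 mm across corners (y), 12 mm high (z), 20 g. May be absent
- hexnut_2_mid (a point): centre of a second nut like hexnut_1. May be absent
- spare_spanner: bystander: steel spanner 28 x 169 x 8 mm lying near the bench's front edge, origin at the centre of its underside
- sand_block: bystander: sanding block 62 x 102 x 24 mm, origin at the centre of its underside
- grease_pot: bystander: round grease tin, 71 mm diameter, 45 mm high, origin at the centre of its underside
Things that resemble listed ones, but are neither listed nor needed, are in the scene too. What is shaped like the part that bears block_1_mid but blue or purple is not meant.

How it is judged:
By the outcome, as a careful person would: the job done as asked, in the order asked, and still so for the second after the job is handed in, with the robot touching nothing.
Of jaw_1, jaw_2, block_1, hexnut_1, hexnut_2 only 3 to 5 are there at a start; the rules pass over those that are not, and their reading is None.
At some moment in a run one of jaw_1, jaw_2, block_1, hexnut_1, hexnut_2 may be knocked a few centimetres aside while the robot is not near it.
Once in a run the grip may slacken for a moment while it holds something.
It also fails if it takes over 210 s, if anything falls off the work surface, if the arm or the gripper's body presses on something with over 40 N, if the wrist force passes 120 N, or if a joint passes its speed limit or range.

ROBOT

A 6-joint arm with a two-finger parallel gripper is mounted at the origin on a cart in front of the work surface, level with it; the furniture and walls round the work are solid. World frame = base frame: x ahead of the robot, y to its left, z up, the work surface at z = 0. Lengths are in m, angles in degrees, forces in N, time in s.
With the tool pointing down it reaches from about 0.4 to 0.825 m from the base axis. Payload 7 kg.
Tool frame: the origin (TCP) lies between the finger pads; the fingertips stand ctrl.nose_length ahead of it and the grasp point (between the pads) lies 2 mm behind it (ctrl.nose_length is the distance from the TCP to the fingertips, in m); z points along the fingers, y is the line along which they close (so a half turn about z gives the same grasp; the last joint's range is limited). The gripper opens to 88 mm and grips with 3 to 60 N. Pads are 19 mm wide; open, the fingers measure 130 mm over their backs; the gripper's body (78 mm by 193 mm) begins 47 mm behind the grasp point.
Start: joints at [-53.05, 20.546, 0.682, 0, -70.136, -16.507], TCP at [0.236, -0.632, 0.244] pointing down, gripper open.
Joint ranges: [-176.03, 176.03], [-82.01, 121.73], [-58.28, 71.71], [-173.87, 95.51], [-174.79, -0.11], [-173.66, 173.66]. Speed limits (degrees/s): [136.94, 136.94, 172.46, 180, 180, 180].

INTERFACE

Orientations are given as [roll, pitch, yaw] about the fixed x, y, z axes, in that order (R = Rz(yaw) Ry(pitch) Rx(roll)).
In Python, from plant import ctrl gives the robot as it stands.
- The arm moves only by the tool apply_moves, never from a script. Its argument "commands" is a list of rows, each a list of 3 entries, a list of its own where there are three numbers: the shift along the world's x, y, z in cm, then the turn about the world's z in rad, then the closure, from 0 (fully open) to 1 (shut). In form: [[[x, y, z], turn, jaw], ...]. A call has 1 to 20 rows; each row is the pose to reach, as a shift and turn from the pose commanded when the call began; what a row does not reach only later rows make up. A row lasts 1/12 s, in which the tool goes at most 41.7 mm and 7.16 degrees, less where a joint would pass 70% of its speed; a pose out of reach is approached as far as the arm can. A call with a gripper value outside its range is refused whole. The fingers move at their own pace and stop on an object; the grip force is fixed at half the most. Time passes only in rows, so rows that repeat a pose let the fingers close. It gives the time, the measured TCP pose, the force, the opening and the grip force at its end, in the units of the state.
- ctrl.get_obs(): the state, without advancing time (a new reading comes with each control period).
- ctrl.snapshot(name): name is "scene" or "top" or "wrist"; returns a dict with "img" (480x640x3 uint8, red, green, blue), "fx", "fy", "cx", "cy" (pixels), "T" (4x4, takes a point from camera to world coordinates). Camera axes: x right, y up, looking along -z (the intrinsics and any distortion apply to the point x, -y, -z); pixel columns grow to the right and rows downward; lengths in m; the calibration is good to about 2 mm. A picture is of the moment at which its call begins. There is no depth.
- ctrl.close_job(): hands the job in; it is judged then, once.
Trained networks look in a picture, given as the dict that the camera call returned (one of the last four; its "shot" number tells which), for a name from the list of things; names that differ only in an ending like _2 or _b are one class to them, and where a whole thing is asked for, a point or a joint stands for the part that bears it (a point fixed in the world has none). Each returns a list of dicts, best first, with "score" (0 to 1); they miss things now and then, are a little off and sometimes report something else, mostly with a low value. They report only what shows in the picture. A call takes as long as a camera call. They do not tell look-alikes from the thing itself.
- ctrl.search_frame(picture, target): "at" ([column, row] in pixels, amid what is visible of it).
- ctrl.spot_point(picture, target): "at" ([column, row] in pixels: a listed point, or the origin of a listed thing).
The state is a dict: "clock": time; "joint_pos": joint angles; "qvel": joint speeds; "tau": joint torques, N m; "tool_pos": TCP position; "orientation": TCP orientation; "force": force on the tool from outside, world axes, zero at the start; "moment": the same for the moment, N m; "opening": finger opening in m; "gripper_force": force on a finger pad.
Only numpy, scipy, OpenCV 4.12 (cv2) and the standard library are available. Lean on these libraries where they do the work, as an engineer would, in place of code of your own. Each camera call takes 0.05 s, during which the arm holds its last target. There are 200 camera calls.

## Working session

There is one attempt and no reset: what is moved stays moved. The work goes in short steps, Python scripts to look and compute and a tool call to move; the robot and the scene stay as the last step left them, time stands still between calls to the robot, and variables do not carry over. Pictures are saved under pics/ and viewed, at most 14 in all, crops included, and the job is handed in when it is done.

Besides the shell and the picture viewer there is one more tool, called after "Emit:" as a command line: name --argument value ..., lists and objects as JSON in quotes. apply_moves: Moves the arm, as the interface text tells. Its arguments: {"type":"object","properties":{"commands":{"type":"array"}},"required":["commands"]}

```bash
mkdir -p pics; ls
cat > h.py <<'E'
import numpy as np, cv2
from plant import ctrl
def ray(p,uv):
    x=(uv[0]-p["cx"])/p["fx"]; y=(uv[1]-p["cy"])/p["fy"]
    T=np.array(p["T"]); d=T[:3,:3]@np.array([x,-y,-1.0]); return T[:3,3],d
def at_z(p,uv,z):
    o,d=ray(p,uv); return o+d*(z-o[2])/d[2]
def proj(p,X):
    T=np.array(p["T"]); c=T[:3,:3].T@(np.array(X)-T[:3,3])
    return [p["cx"]+p["fx"]*c[0]/-c[2], p["cy"]+p["fy"]*(-c[1])/-c[2]]
def save(p,n): cv2.imwrite(f"pics/{n}.png",cv2.cvtColor(p["img"],cv2.COLOR_RGB2BGR))
Z=dict(knob_grip=.128,cover_knob=.12,post_axis=.096,collar_fin=.106,locked_mark=.02,pot_floor=.02,jaw_1_mid=.0085,block_1_mid=.0125,hexnut_1_mid=.006,spare_spanner=0,sand_block=0,grease_pot=0)
def find(p,names,ms=.15):
    for n in names:
        for r in ctrl.spot_point(p,n):
            if r["score"]>ms: print(n,round(r["score"],2),np.round(r["at"],1),np.round(at_z(p,r["at"],Z[n])[:3],4))
E
python3 - <<'E'
from h import *
o=ctrl.get_obs(); print(o, ctrl.nose_length)
for n in ("scene","top"):
    p=ctrl.snapshot(n); save(p,n+"0"); print(n,[k for k in p],p["fx"],p["fy"],np.round(p["T"],3).tolist()); find(p,Z)
E
```

```text
pics
{'clock': 0.0, 'joint_pos': array([-5.30530305e+01,  2.05918720e+01,  6.33075511e-01, -2.01914915e-02,
       -7.01358691e+01, -1.65042487e+01]), 'qvel': array([-0.00117806,  0.01156983, -0.07042049, -0.11700883, -0.01677998,
       -0.03449201]), 'tau': array([ 1.41250261e-03, -5.82724857e+01,  2.93059909e+01,  6.99716270e+00,
        6.90697329e-03, -1.72044456e-04]), 'tool_pos': array([ 0.23554051, -0.63207103,  0.24261221]), 'orientation': array([ 1.79903842e+02, -8.69673601e-03, -1.59564148e+02]), 'force': array([ 0.35363353,  0.45182463, -0.00446745]), 'moment': array([-0.00827693, -0.03642694,  0.03076436]), 'gripper_force': 0.0, 'opening': 0.08732723102740081} 0.017
scene ['img', 'fx', 'fy', 'cx', 'cy', 'T', 'shot'] 486.0924809230709 486.0924809230709 [[-0.809, 0.289, -0.512, 0.037], [-0.588, -0.387, 0.71, 0.53], [0.007, 0.875, 0.483, 0.597], [0.0, 0.0, 0.0, 1.0]]
knob_grip 0.49 [408.3 197.9] [ 0.4872 -0.4624  0.128 ]
cover_knob 0.73 [400.3 217.4] [ 0.46   -0.3709  0.12  ]
cover_knob 0.49 [405.5 209.4] [ 0.47   -0.4159  0.12  ]
post_axis 0.59 [405.5 207.5] [ 0.4969 -0.47
[... 781 characters left out ...]
91.4 274.3] [ 0.4578 -0.3622  0.12  ]
cover_knob 0.38 [432.4 263. ] [ 0.4841 -0.4658  0.12  ]
post_axis 0.92 [432.8 264. ] [ 0.4816 -0.4732  0.096 ]
collar_fin 0.89 [377.4 304.6] [ 0.3821 -0.3272  0.106 ]
locked_mark 0.9 [345.6 285.4] [ 0.428  -0.2545  0.02  ]
locked_mark 0.43 [249.5 276.4] [0.4571 0.0061 0.02  ]
locked_mark 0.22 [277.2 303.1] [ 0.3837 -0.0682  0.02  ]
block_1_mid 0.76 [201.1 213.7] [0.6315 0.139  0.0125]
block_1_mid 0.46 [244.1 225.6] [0.5966 0.0209 0.0125]
block_1_mid 0.31 [437.  260.1] [ 0.4922 -0.5079  0.0125]
hexnut_1_mid 0.53 [204.  274.4] [0.4645 0.1329 0.006 ]
sand_block 0.93 [200.4 309.4] [0.3688 0.1443 0.    ]
grease_pot 0.61 [262.6 177.6] [ 0.7319 -0.03    0.    ]
```

View pics/top0.png

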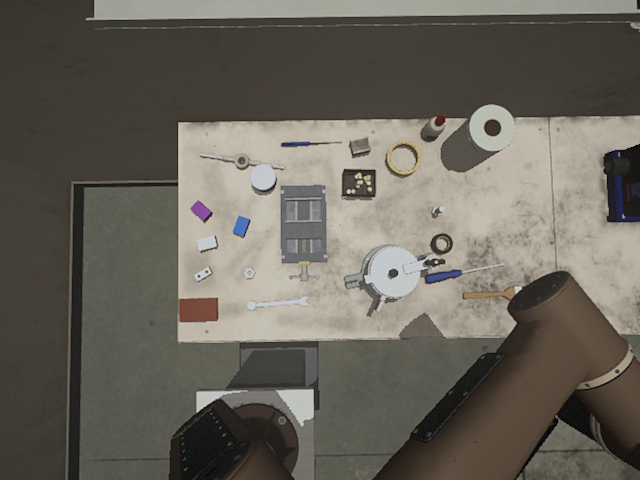

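View pics/scene0.png

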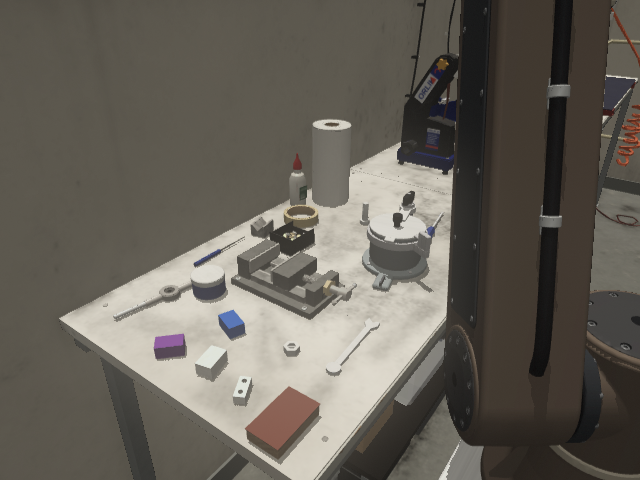

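Candidate parts in the top view:
- **Block:** the white block at (206,243). The blue block at (242,227) and the purple one at (202,211) are look-alikes to ignore.
- **Soft jaw:** at (203,274), with holes.
- **Nut:** at (249,273). The black ring at (441,243), the yellow ring and the grey piece at (359,147) lie right of the vice and are not meant.

For the clamp grip, the black bar is at (435,259). The cover knob at (393,272) and the screwdriver at (445,275) could be confused with it.

Next I move above the clamp for a close look.

Emit:
apply_moves --commands '[[[4, 2.5, 4], 0, 0], [[7, 4.5, 6], 0, 0], [[10, 6.5, 6], 0, 0], [[13, 8.5, 6], 0, 0], [[16, 10.5, 6], 0, 0], [[19, 12.5, 6], 0, 0], [[20, 14.5, 6], 0, 0], [[20, 17, 6], 0, 0], [[20, 17, 6], 0, 0], [[20, 17, 6], 0, 0]]'

```text
clock: 2.13
tool_pos: [0.4363, -0.4614, 0.3041]
orientation: [-180.0, 0.0, -159.4]
force: [-0.8, -1.0, 0.8]
opening: 0.0878
gripper_force: 0.0
```

Run:
```python
from h import *
o=ctrl.get_obs(); print(o["tool_pos"],o["orientation"],o["joint_pos"])
p=ctrl.snapshot("wrist"); save(p,"w1"); print(p["fx"],np.round(p["T"],3).tolist()); find(p,Z)
```

```text
[ 0.43630928 -0.46144478  0.30413142] [-1.79961986e+02  2.48064670e-02 -1.59430129e+02] [-2.90213443e+01  1.50203236e+01  6.96864477e-01  5.93945454e-03
 -7.56315150e+01 -4.04102647e+01]
420.8507825232915 [[-0.351, -0.897, -0.269, 0.365], [0.936, -0.337, -0.1, -0.489], [-0.001, -0.287, 0.958, 0.446], [0.0, 0.0, 0.0, 1.0]]
knob_grip 0.57 [286.5 276.8] [ 0.4913 -0.4674  0.128 ]
cover_knob 0.73 [415.5 284.5] [ 0.4631 -0.3636  0.12  ]
post_axis 0.96 [290.  263.3] [ 0.4909 -0.4665  0.096 ]
collar_fin 0.96 [490.9 206.3] [ 0.3822 -0.3289  0.106 ]
collar_fin 0.43 [289.4 260.3] [ 0.4849 -0.4686  0.106 ]
locked_mark 0.89 [500.8 257.9] [ 0.4333 -0.2526  0.02  ]
locked_mark 0.28 [410.8 285.2] [ 0.4959 -0.3297  0.02  ]
block_1_mid 0.53 [286.5 274. ] [ 0.5342 -0.4607  0.0125]
```

View pics/w1.png

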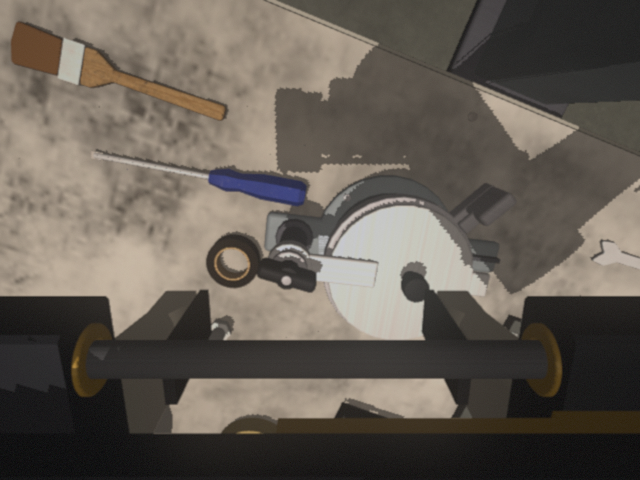

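The wrist view shows the clamp's bar grip at (287,274), the cover knob at (415,280) and the fin at (485,205). I'll crop the clamp to get the bar's direction.

Run:
```python
from h import *
im=cv2.imread("pics/w1.png")[230:310,230:340]
cv2.imwrite("pics/c1.png",cv2.resize(im,None,fx=7,fy=7,interpolation=cv2.INTER_CUBIC))
p=ctrl.snapshot("wrist")
for a,b in [((258,262),(318,275)),]: print(at_z(p,a,.14),at_z(p,b,.14))
```

```text
[ 0.48156448 -0.49402288  0.14      ] [ 0.47548697 -0.44698779  0.14      ]
```

View pics/c1.png

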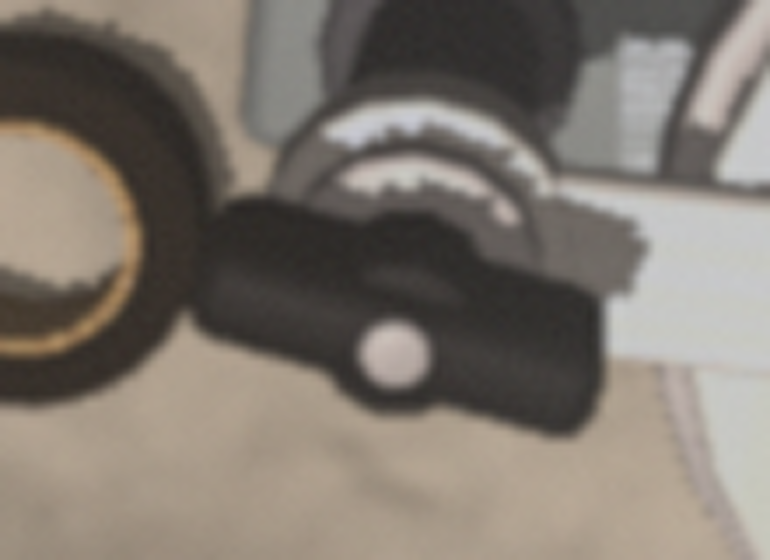

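Run:
```python
from h import *
p=ctrl.snapshot("wrist")
a,b=at_z(p,(258,276.4),.138),at_z(p,(310,292),.138); d=b-a
print(a,b,np.hypot(*d[:2]),np.degrees(np.arctan2(d[1],d[0]))); print(at_z(p,(286.4,280.7),.142))
print(ctrl.get_obs()["orientation"])
```

```text
[ 0.49376324 -0.49026715  0.138     ] [ 0.49198019 -0.44754181  0.138     ] 0.04276252326314202 92.38973500689858
[ 0.48778981 -0.46851198  0.142     ]
[-1.79998790e+02  2.73204400e-04 -1.59559295e+02]
```

Emit:
apply_moves --commands '[[[2, 0, -2], 0.12, 0], [[4, 0, -4], 0.24, 0], [[5.2, -0.6, -6], 0.36, 0], [[5.2, -0.6, -8], 0.48, 0], [[5.2, -0.6, -8], 0.6, 0], [[5.2, -0.6, -8], 0.72, 0], [[5.2, -0.6, -8], 0.84, 0], [[5.2, -0.6, -8], 0.96, 0], [[5.2, -0.6, -8], 1.08, 0], [[5.2, -0.6, -8], 1.2, 0], [[5.2, -0.6, -8], 1.25, 0], [[5.2, -0.6, -8], 1.25, 0], [[5.2, -0.6, -8], 1.25, 0], [[5.2, -0.6, -8], 1.25, 0]]'

```text
clock: 4.05
tool_pos: [0.4878, -0.4685, 0.2236]
orientation: [-180.0, -0.0, -88.1]
force: [-0.3, 0.4, -1.3]
opening: 0.0878
gripper_force: 0.0
```

Run:
```python
from h import *
o=ctrl.get_obs(); print(o["tool_pos"],o["orientation"],o["joint_pos"])
p=ctrl.snapshot("wrist"); save(p,"w2"); find(p,list(Z)[:6])
```

```text
[ 0.48776662 -0.4684646   0.22357379] [-1.79999991e+02 -5.74311957e-04 -8.80525562e+01] [-2.73679194e+01  2.13498781e+01 -7.61366205e-01  5.35939161e-04
 -6.78884669e+01  2.93151615e+01]
knob_grip 0.87 [317.2 252.5] [ 0.4882 -0.4677  0.128 ]
cover_knob 0.62 [347.5 393.9] [ 0.4639 -0.3639  0.12  ]
post_axis 0.84 [313.8 237.3] [ 0.4904 -0.4677  0.096 ]
post_axis 0.25 [453.9 425.7] [ 0.3777 -0.3202  0.096 ]
collar_fin 0.81 [452.9 423.9] [ 0.3828 -0.3301  0.106 ]
```

View pics/w2.png

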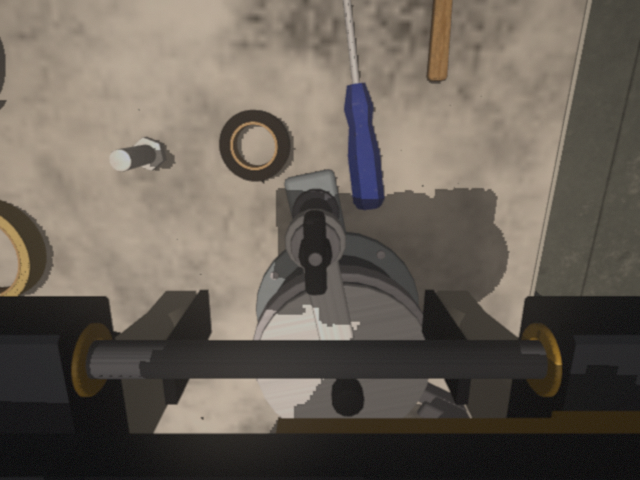

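The bar at (315,255) is vertical in the image, lined up with the pads, and the position matches. Now I descend and grip.

Emit:
apply_moves --commands '[[[0.1, 0.1, -3], 0, 0], [[0.1, 0.1, -6], 0, 0], [[0.1, 0.1, -8.5], 0, 0], [[0.1, 0.1, -9.4], 0, 0], [[0.1, 0.1, -9.4], 0, 0.5], [[0.1, 0.1, -9.4], 0, 1], [[0.1, 0.1, -9.4], 0, 1], [[0.1, 0.1, -9.4], 0, 1], [[0.1, 0.1, -9.4], 0, 1], [[0.1, 0.1, -9.4], 0, 1], [[0.1, 0.1, -9.4], 0, 1], [[0.1, 0.1, -9.4], 0, 1]]'

```text
clock: 5.4
tool_pos: [0.4888, -0.4675, 0.13]
orientation: [-180.0, -0.0, -87.9]
force: [-0.0, 0.8, 0.4]
opening: 0.0397
gripper_force: 0.0
```

Emit:
apply_moves --commands '[[[0, 0, 0], 0, 1], [[0, 0, 0], 0, 1], [[0, 0, 0], 0, 1], [[0, 0, 0], 0, 1], [[0, 0, 0], 0, 1], [[0, 0, 0], 0, 1], [[0, 0, 0], 0, 1], [[0, 0, 0], 0, 1], [[0, 0, 0], 0, 1], [[0, 0, 0], 0, 1]]'

```text
clock: 6.23
tool_pos: [0.4886, -0.4675, 0.1296]
orientation: [180.0, 0.0, -87.9]
force: [-1.5, 1.0, 3.2]
opening: 0.0296
gripper_force: 30.0
```

The pads stopped at 30 mm, so they are on the round hub under the bar. I'll open a little, raise 9 mm and regrip.

Emit:
apply_moves --commands '[[[0, 0, 0], 0, 0.4], [[0, 0, 0], 0, 0.4], [[0, 0, 0], 0, 0.4], [[0, 0, 0.9], 0, 0.4], [[0, 0, 0.9], 0, 0.6], [[0, 0, 0.9], 0, 1], [[0, 0, 0.9], 0, 1], [[0, 0, 0.9], 0, 1], [[0, 0, 0.9], 0, 1], [[0, 0, 0.9], 0, 1], [[0, 0, 0.9], 0, 1], [[0, 0, 0.9], 0, 1], [[0, 0, 0.9], 0, 1], [[0, 0, 0.9], 0, 1], [[0, 0, 0.9], 0, 1], [[0, 0, 0.9], 0, 1], [[0, 0, 0.9], 0, 1], [[0, 0, 0.9], 0, 1]]'

```text
clock: 7.73
tool_pos: [0.4886, -0.4674, 0.1384]
orientation: [180.0, 0.0, -87.9]
force: [-1.9, -0.2, -1.2]
opening: 0.0132
gripper_force: 3.0
```

Emit:
apply_moves --commands '[[[0, 0, 0], 0, 1], [[0, 0, 0], 0, 1], [[0, 0, 0], -0.1, 1], [[0, 0, 0], -0.2, 1], [[0, 0, 0], -0.3, 1], [[0, 0, 0], -0.4, 1], [[0, 0, 0], -0.5, 1], [[0, 0, 0], -0.6, 1], [[0, 0, 0], -0.7, 1], [[0, 0, 0], -0.8, 1], [[0, 0, 0], -0.9, 1], [[0, 0, 0], -1.0, 1], [[0, 0, 0], -1.1, 1], [[0, 0, 0], -1.2, 1], [[0, 0, 0], -1.3, 1], [[0, 0, 0], -1.4, 1], [[0, 0, 0], -1.4, 1]]'

```text
clock: 9.15
tool_pos: [0.4885, -0.4673, 0.1385]
orientation: [180.0, -0.0, -168.4]
force: [-1.5, -0.0, -0.1]
opening: 0.0126
gripper_force: 30.0
```

Emit:
apply_moves --commands '[[[0, 0, 0], -0.1, 1], [[0, 0, 0], -0.2, 1], [[0, 0, 0], -0.3, 1], [[0, 0, 0], -0.4, 1], [[0, 0, 0], -0.5, 1], [[0, 0, 0], -0.6, 1], [[0, 0, 0], -0.7, 1], [[0, 0, 0], -0.8, 1], [[0, 0, 0], -0.9, 1], [[0, 0, 0], -1.0, 1], [[0, 0, 0], -1.1, 1], [[0, 0, 0], -1.2, 1], [[0, 0, 0], -1.3, 1], [[0, 0, 0], -1.4, 1], [[0, 0, 0], -1.45, 1], [[0, 0, 0], -1.45, 1], [[0, 0, 0], -1.45, 1]]'

```text
clock: 10.57
tool_pos: [0.4886, -0.4673, 0.1384]
orientation: [-180.0, -0.0, 109.0]
force: [-1.3, 1.0, -1.0]
opening: 0.013
gripper_force: 30.0
```

Run:
```python
from h import *
o=ctrl.get_obs(); print(o["joint_pos"],o["moment"])
```

```text
[-2.72488458e+01  2.50311196e+01 -6.78149909e+00 -1.58088695e-02
 -5.82126141e+01 -1.33750359e+02] [ 0.2423914  0.5745721 -0.1108258]
```

Emit:
apply_moves --commands '[[[0, 0, 0], -0.05, 1], [[0, 0, 0], -0.1, 1], [[0, 0, 0], -0.1, 1], [[0, 0, 0], -0.1, 0.6], [[0, 0, 0], -0.1, 0.5], [[0, 0, 0], -0.1, 0.5], [[0, 0, 0], -0.1, 0.4], [[0, 0, 0], -0.1, 0.2], [[0, 0, 3], -0.1, 0], [[-1, 3, 6], 0, 0], [[-1, 6, 9], 0.1, 0], [[-1, 8, 10], 0.2, 0], [[-1, 8, 10], 0.3, 0], [[-1, 8, 10], 0.3, 0]]'

```text
clock: 11.73
tool_pos: [0.4795, -0.3867, 0.2406]
orientation: [179.9, 0.2, 126.3]
force: [0.1, 0.9, -0.3]
opening: 0.0804
gripper_force: 0.0
```

Run:
```python
from h import *
o=ctrl.get_obs(); print(o["tool_pos"],o["orientation"],o["joint_pos"])
p=ctrl.snapshot("wrist"); save(p,"w3"); find(p,list(Z)[:6])
p=ctrl.snapshot("top"); find(p,list(Z)[:6])
```

```text
[ 0.47949363 -0.38670733  0.2406466 ] [179.88796105   0.18109606 126.34540633] [-2.07417755e+01  1.50307737e+01 -7.56754106e+00  4.71255050e-03
 -6.71887778e+01 -1.22914460e+02]
knob_grip 0.78 [254.7 340.5] [ 0.4885 -0.4682  0.128 ]
cover_knob 0.8 [315.7 194.7] [ 0.4634 -0.3639  0.12  ]
cover_knob 0.23 [262.8 317.3] [ 0.4847 -0.4545  0.12  ]
post_axis 0.77 [260.7 319.6] [ 0.4891 -0.4689  0.096 ]
collar_fin 0.66 [241.8  66.9] [ 0.3819 -0.3291  0.106 ]
locked_mark 0.59 [372.5  38.6] [ 0.4371 -0.2526  0.02  ]
cover_knob 0.96 [393.7 275.3] [ 0.4552 -0.3679  0.12  ]
cover_knob 0.36 [200.1 307.8] [0.3836 0.1147 0.12  ]
collar_fin 0.76 [377.9 304.9] [ 0.3813 -0.3285  0.106 ]
locked_mark 0.72 [342.8 284.1] [ 0.4316 -0.247   0.02  ]
```

View pics/w3.png

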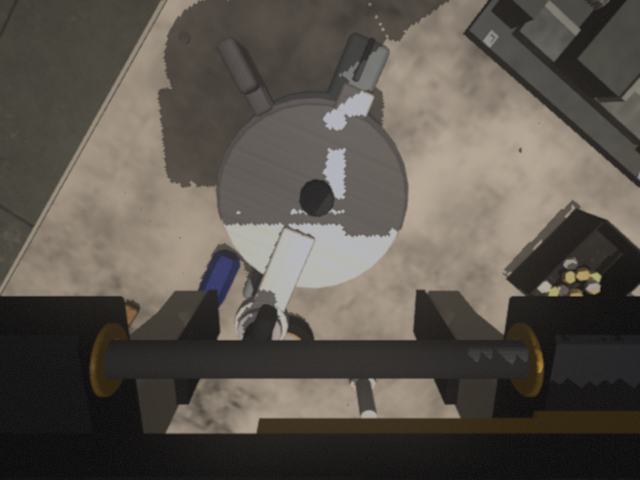

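The bar is turned about half a turn, and the cover knob is at (316,197), world (0.463, -0.364). Next I grip it.

Emit:
apply_moves --commands '[[[-1.6, 2.3, -3], 0, 0], [[-1.6, 2.3, -6], 0, 0], [[-1.6, 2.3, -9], 0, 0], [[-1.6, 2.3, -11.6], 0, 0], [[-1.6, 2.3, -11.6], 0, 0.5], [[-1.6, 2.3, -11.6], 0, 1], [[-1.6, 2.3, -11.6], 0, 1], [[-1.6, 2.3, -11.6], 0, 1], [[-1.6, 2.3, -11.6], 0, 1], [[-1.6, 2.3, -11.6], 0, 1], [[-1.6, 2.3, -11.6], 0, 1], [[-1.6, 2.3, -11.6], 0, 1], [[-1.6, 2.3, -11.6], 0, 1], [[-1.6, 2.3, -11.6], 0, 1], [[-1.6, 2.3, -11.6], 0, 1], [[-1.6, 2.3, -11.6], 0, 1], [[-1.6, 2.3, -11.6], 0, 1], [[-1.6, 2.3, -11.6], 0, 1], [[-1.6, 2.3, -11.6], 0, 1], [[-1.6, 2.3, -11.6], 0, 1]]'

```text
clock: 14.1
tool_pos: [0.4632, -0.3642, 0.1226]
orientation: [180.0, 0.0, 126.0]
force: [3.5, 3.9, -0.4]
opening: 0.0208
gripper_force: 30.0
```

Run:
```python
from h import *
c=np.array([.4887,-.4678]); k=ctrl.get_obs()["tool_pos"][:2]; v=k-c
print(k,np.hypot(*v),np.degrees(np.arctan2(v[1],v[0])))
a0=np.arctan2(v[1],v[0])
for t in np.arange(.1,1.66,.1): print(np.round(t,1),np.round(100*(c+.106*np.array([np.cos(a0-t),np.sin(a0-t)])-k),1))
```

```text
[ 0.46320713 -0.36420406] 0.10668647550645954 103.82464973613392
0.1 [1.1 0.1]
0.2 [2.1 0.2]
0.3 [3.2 0.2]
0.4 [4.2 0.1]
0.5 [ 5.3 -0.1]
0.6 [ 6.3 -0.4]
0.7 [ 7.2 -0.9]
0.8 [ 8.2 -1.4]
0.9 [ 9. -2.]
1.0 [ 9.8 -2.7]
1.1 [10.6 -3.4]
1.2 [11.2 -4.3]
1.3 [11.8 -5.2]
1.4 [12.3 -6.1]
1.5 [12.6 -7.1]
1.6 [12.9 -8.1]
```

Emit:
apply_moves --commands '[[[0.6, 0.1, 0], 0, 1], [[1.1, 0.1, 0], 0, 1], [[1.6, 0.2, 0], 0, 1], [[2.1, 0.2, 0], 0, 1], [[3.2, 0.2, 0], 0, 1], [[4.2, 0.1, 0], 0, 1], [[5.3, -0.1, 0], 0, 1], [[6.3, -0.4, 0], 0, 1], [[7.2, -0.9, 0], 0, 1], [[8.2, -1.4, 0], 0, 1], [[9.0, -2.0, 0], 0, 1], [[9.8, -2.7, 0], 0, 1], [[10.6, -3.4, 0], 0, 1], [[11.2, -4.3, 0], 0, 1], [[11.8, -5.2, 0], 0, 1], [[12.3, -6.1, 0], 0, 1], [[12.6, -7.1, 0], 0, 1], [[12.9, -8.1, 0], 0, 1], [[12.9, -8.1, 0], 0, 1]]'

```text
clock: 15.68
tool_pos: [0.5965, -0.4459, 0.1222]
orientation: [179.7, 0.3, 126.0]
force: [12.7, 5.2, -4.3]
opening: 0.0191
gripper_force: 29.3
```

Emit:
apply_moves --commands '[[[0, 0, 0], 0, 0.5], [[0, 0, 0], 0, 0.2], [[0, 0, 0], 0, 0.2], [[0, 0, 0], 0, 0], [[0, 0, 0], 0, 0], [[0, 0, 3], 0, 0], [[0, 0, 7], 0, 0], [[0, 2, 10], 0, 0], [[0, 5, 12], 0, 0], [[0, 9, 12], 0, 0], [[0, 13, 12], 0, 0], [[0, 17, 12], 0, 0], [[0, 21, 12], 0, 0], [[0, 25, 12], 0, 0], [[0, 29, 12], 0, 0], [[0, 33, 12], 0, 0], [[0, 37, 12], 0, 0], [[0, 41, 12], 0, 0], [[-3, 45, 12], 0, 0], [[-6, 49, 12], 0, 0]]'

```text
clock: 17.35
tool_pos: [0.5411, 0.0326, 0.242]
orientation: [-179.9, 0.0, 126.0]
force: [-0.2, 1.1, -0.4]
opening: 0.0876
gripper_force: 0.0
```

Emit:
apply_moves --commands '[[[-1, 2, 2], 0.1, 0], [[-1, 3, 4], 0.2, 0], [[-1, 3, 4], 0.3, 0], [[-1, 3, 4], 0.4, 0], [[-1, 3, 4], 0.5, 0], [[-1, 3, 4], 0.6, 0], [[-1, 3, 4], 0.6, 0], [[-1, 3, 4], 0.6, 0], [[-1, 3, 4], 0.6, 0]]'

```text
clock: 18.1
tool_pos: [0.5316, 0.0609, 0.2827]
orientation: [-180.0, 0.0, 160.1]
force: [0.5, 0.6, 0.4]
opening: 0.0877
gripper_force: 0.0
```

Run:
```python
from h import *
o=ctrl.get_obs(); print(o["tool_pos"],o["orientation"],o["joint_pos"])
N=["jaw_1_mid","block_1_mid","hexnut_1_mid"]
p=ctrl.snapshot("wrist"); save(p,"w4"); find(p,N)
p=ctrl.snapshot("top"); find(p,N+["cover_knob"]); save(p,"t4")
p=ctrl.snapshot("scene"); find(p,N)
```

```text
[0.53163922 0.06091622 0.28265152] [-1.79997238e+02  4.01785605e-03  1.60129815e+02] [ 2.75435881e+01  5.92445110e+00 -1.34127338e+01  5.11597963e-03
 -7.06621300e+01 -1.37415467e+02]
jaw_1_mid 0.72 [296.  375.6] [ 0.7206 -0.0321  0.0085]
block_1_mid 0.95 [387.2 194.8] [0.5553 0.1271 0.0125]
block_1_mid 0.89 [428.3 268.2] [0.6439 0.1446 0.0125]
block_1_mid 0.58 [311.5 262.2] [0.5963 0.0323 0.0125]
block_1_mid 0.79 [199.7 212. ] [0.6363 0.1429 0.0125]
block_1_mid 0.69 [243.7 227. ] [0.5927 0.022  0.0125]
hexnut_1_mid 0.39 [344.3 282.7] [ 0.4348 -0.2521  0.006 ]
cover_knob 0.88 [420.6 225.8] [ 0.5781 -0.4393  0.12  ]
block_1_mid 0.98 [211.5 359.8] [0.5549 0.1222 0.0125]
block_1_mid 0.89 [170.6 348.6] [0.6341 0.1453 0.0125]
block_1_mid 0.7 [229.9 322.4] [0.6026 0.0302 0.0125]
```

View pics/w4.png

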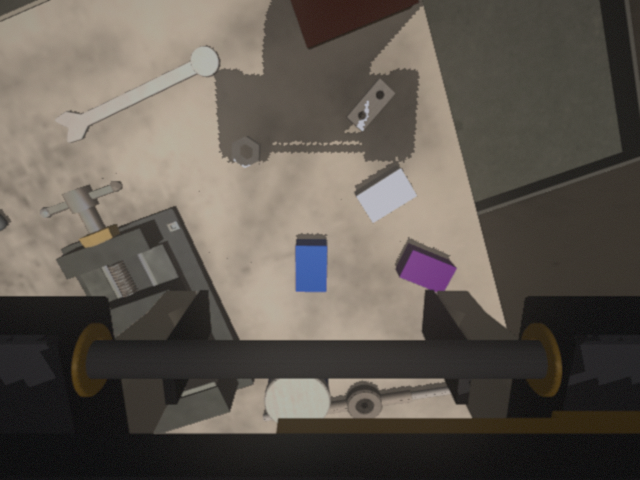

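Wrist view: block at (387,194), jaw at (371,104), nut at (246,151). The blue block at (311,265) and the purple one at (427,268) are to be left alone. I'll work out positions and yaws from these pixels.

Run:
```python
from h import *
p=ctrl.snapshot("wrist")
def rect(c,z):
    q=np.array([at_z(p,u,z)[:2] for u in c]); print(q.round(4).tolist(), "mid",q.mean(0).round(4))
    for i in range(4):
        d=q[(i+1)%4]-q[i]; print(round(np.hypot(*d)*1000,1),round(np.degrees(np.arctan2(d[1],d[0])),1))
rect([(355,192),(402,169),(416,198),(374,222)],.025)
rect([(379,78),(395,92),(364,131),(348,117)],.017)
print(at_z(p,(246,152),.012)); find(p,["jaw_1_mid","hexnut_1_mid"],.02)
im=cv2.imread("pics/w4.png")
a=cv2.resize(im[70:230,335:425],None,fx=3.7,fy=3.7,interpolation=cv2.INTER_CUBIC);b=cv2.resize(im[130:170,225:265],(592,592))[:592,:400]
b=cv2.resize(im[130:175,220:270],None,fx=9,fy=9,interpolation=cv2.INTER_CUBIC); o=np.zeros((600,800,3),np.uint8); o[:a.shape[0],:a.shape[1]]=a; o[:b.shape[0],340:340+b.shape[1]]=b; cv2.imwrite("pics/c4.png",o)
```

```text
[[0.5393, 0.098], [0.5334, 0.1465], [0.5646, 0.1514], [0.5737, 0.1062]] mid [0.5527 0.1255]
48.9 96.9
31.6 8.9
46.1 -78.6
35.4 -166.5
[[0.4491, 0.1512], [0.4655, 0.1614], [0.4888, 0.1241], [0.4718, 0.114]] mid [0.4688 0.1377]
19.3 32.0
44.0 -57.9
19.8 -149.2
43.6 121.4
[0.46953037 0.01159728 0.012     ]
jaw_1_mid 0.54 [385.7 190.6] [0.5515 0.1277 0.0085]
```

View pics/c4.png

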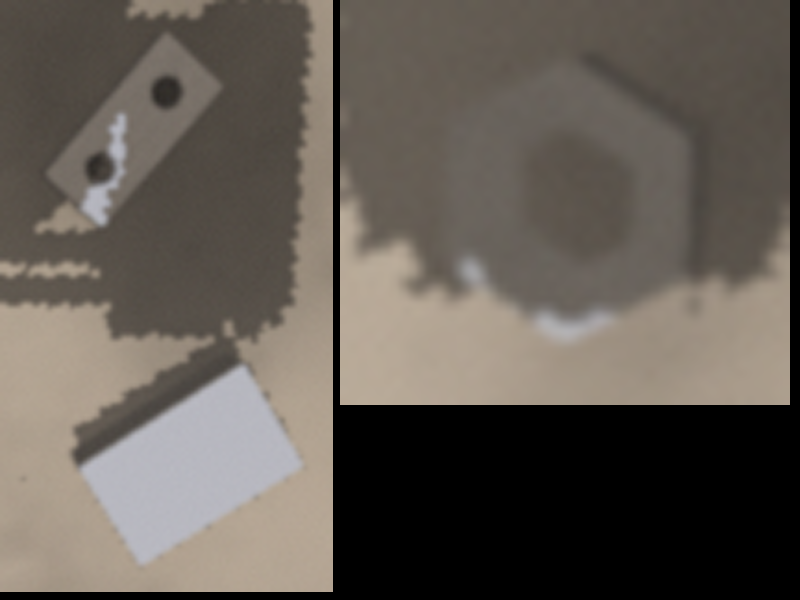

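The crop confirms the hex nut, with its flats square to the jaws, plus the two-hole jaw and the aluminium block. I'll take the nut first.

Emit:
apply_moves --commands '[[[-3, -2, -3], 0, 0.4], [[-6.2, -4.9, -6], 0, 0.4], [[-6.2, -4.9, -10], 0, 0.4], [[-6.2, -4.9, -14], 0, 0.4], [[-6.2, -4.9, -18], 0, 0.4], [[-6.2, -4.9, -22], 0, 0.4], [[-6.2, -4.9, -25], 0, 0.4], [[-6.2, -4.9, -26.2], 0, 0.4], [[-6.2, -4.9, -26.2], 0, 0.4], [[-6.2, -4.9, -26.2], 0, 1], [[-6.2, -4.9, -26.2], 0, 1], [[-6.2, -4.9, -26.2], 0, 1], [[-6.2, -4.9, -26.2], 0, 1], [[-6.2, -4.9, -26.2], 0, 1], [[-6.2, -4.9, -26.2], 0, 1], [[-6.2, -4.9, -26.2], 0, 1], [[-6.2, -4.9, -26.2], 0, 1], [[-6.2, -4.9, -26.2], 0, 1], [[-6.2, -4.9, -26.2], 0, 1], [[-6.2, -4.9, -26.2], 0, 1]]'

```text
clock: 20.57
tool_pos: [0.4699, 0.0123, 0.0208]
orientation: [180.0, 0.0, 160.3]
force: [0.3, 0.1, 5.8]
opening: 0.0253
gripper_force: 30.0
```

Emit:
apply_moves --commands '[[[0, 0, 3], 0, 1], [[0, 0, 6], 0, 1], [[0, 0, 10], 0, 1], [[0, -2, 14], 0, 1], [[0, -5, 17], 0, 1], [[0, -9, 18], 0, 1], [[0, -13, 18], 0, 1], [[0, -17, 18], 0, 1], [[0, -21, 18], 0, 1], [[0, -25, 18], 0, 1], [[0, -29, 18], 0, 1], [[-0.2, -33, 18], 0, 1], [[-0.4, -36.5, 18], 0, 1], [[-0.4, -38.5, 18], 0, 1], [[-0.4, -38.5, 18], 0, 1], [[-0.4, -38.5, 18], 0, 1]]'

```text
clock: 21.9
tool_pos: [0.4649, -0.3738, 0.1994]
orientation: [180.0, -0.1, 160.2]
force: [0.0, 0.1, 0.4]
opening: 0.0255
gripper_force: 30.0
```

Run:
```python
from h import *
p=ctrl.snapshot("wrist"); save(p,"w5"); find(p,["pot_floor","collar_fin","locked_mark","cover_knob","knob_grip","post_axis"])
```

```text
pot_floor 0.55 [319.6 218.4] [ 0.4671 -0.3716  0.02  ]
collar_fin 0.63 [341.  84.] [ 0.3828 -0.3301  0.106 ]
locked_mark 0.63 [455.4 129.1] [ 0.4373 -0.2543  0.02  ]
```

View pics/w5.png

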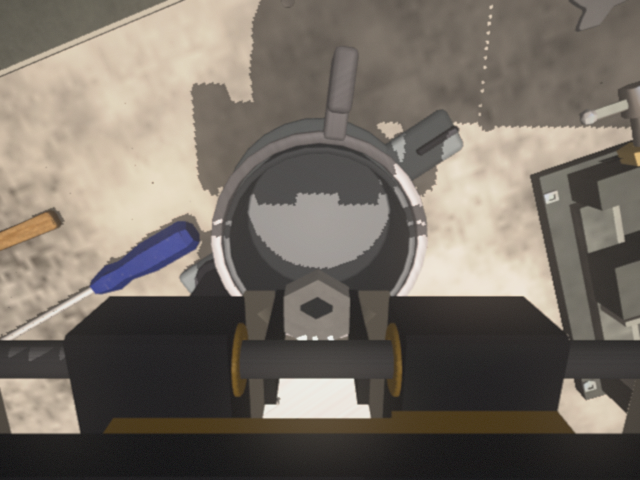

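The pot is open with the nut held over it at (318,310), and the pot centre is confirmed. I'll lower and release, then go back for the jaw with the wrist turned.

Emit:
apply_moves --commands '[[[0, 0, -4], 0, 1], [[0, 0, -8], 0, 1], [[0, 0, -10], 0, 1], [[0, 0, -10], 0, 1], [[0, 0, -10], 0, 0.5], [[0, 0, -10], 0, 0.5], [[0, 0, -10], 0, 0.5], [[0, 0, -10], 0, 0.5], [[0, 0, -10], 0, 0.5], [[0, 0, -6], 0, 0.5], [[0, 0, -2], 0, 0.4], [[0, 0, 2], 0, 0], [[0, 4, 5], 0.12, 0], [[0, 8, 8], 0.24, 0], [[0, 12, 8], 0.36, 0], [[0, 16, 8], 0.48, 0], [[0, 20, 8], 0.6, 0], [[0, 24, 8], 0.72, 0], [[0, 28, 8], 0.84, 0], [[0, 32, 8], 0.96, 0]]'

```text
clock: 23.92
tool_pos: [0.4652, -0.0552, 0.2817]
orientation: [-180.0, 0.1, -144.3]
force: [1.5, -0.2, 0.8]
opening: 0.0876
gripper_force: 0.0
```

Emit:
apply_moves --commands '[[[0, 4, 0], 0.12, 0], [[0, 8, 0], 0.24, 0], [[0, 11, 0], 0.36, 0], [[0, 14, 0], 0.48, 0], [[0, 14, 0], 0.6, 0], [[0, 14, 0], 0.72, 0], [[0, 14, 0], 0.84, 0], [[0, 14, 0], 0.96, 0], [[0, 14, 0], 1.08, 0], [[0, 14, 0], 1.2, 0], [[0, 14, 0], 1.32, 0], [[0, 14, 0], 1.44, 0], [[0, 14, 0], 1.52, 0], [[0, 14, 0], 1.52, 0], [[0, 14, 0], 1.52, 0]]'

```text
clock: 25.17
tool_pos: [0.4657, 0.083, 0.2811]
orientation: [-179.9, 0.0, -57.7]
force: [-0.7, 0.0, -0.4]
opening: 0.0877
gripper_force: 0.0
```

Run:
```python
from h import *
o=ctrl.get_obs(); print(o["tool_pos"],o["orientation"],o["joint_pos"])
N=["jaw_1_mid","block_1_mid","hexnut_1_mid"]
p=ctrl.snapshot("wrist"); save(p,"w6"); find(p,N)
```

```text
[0.46569331 0.0830472  0.28110572] [-1.79944525e+02  1.81590526e-03 -5.77326985e+01] [ 3.40312903e+01 -3.51915115e-01 -2.03099921e+01 -1.14288874e-04
 -6.99864185e+01 -1.76395062e+00]
block_1_mid 0.75 [221.6 184.4] [0.5517 0.1224 0.0125]
block_1_mid 0.65 [128.7 150.9] [0.6424 0.1415 0.0125]
block_1_mid 0.55 [220.4  69.8] [0.6027 0.0309 0.0125]
block_1_mid 0.23 [288.  242.4] [0.4659 0.1385 0.0125]
```

View pics/w6.png

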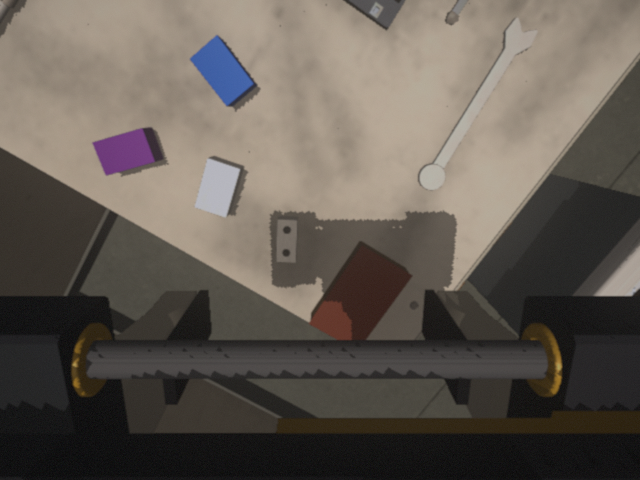

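The jaw is at (287,241), aligned with the pads. The sanding block at (360,290) stays clear if the fingers are only half open.

Emit:
apply_moves --commands '[[[0.1, 3, -3], 0, 0.5], [[0.1, 5.5, -6], 0, 0.5], [[0.1, 5.5, -10], 0, 0.5], [[0.1, 5.5, -14], 0, 0.5], [[0.1, 5.5, -18], 0, 0.5], [[0.1, 5.5, -22], 0, 0.5], [[0.1, 5.5, -25], 0, 0.5], [[0.1, 5.5, -26], 0, 0.5], [[0.1, 5.5, -26], 0, 0.5], [[0.1, 5.5, -26], 0, 1], [[0.1, 5.5, -26], 0, 1], [[0.1, 5.5, -26], 0, 1], [[0.1, 5.5, -26], 0, 1], [[0.1, 5.5, -26], 0, 1], [[0.1, 5.5, -26], 0, 1], [[0.1, 5.5, -26], 0, 1], [[0.1, 5.5, -26], 0, 1], [[0.1, 5.5, -26], 0, 1], [[0.1, 5.5, -26], 0, 1]]'

```text
clock: 26.95
tool_pos: [0.4669, 0.1383, 0.0208]
orientation: [-180.0, -0.0, -57.6]
force: [-0.6, 0.3, 3.1]
opening: 0.0196
gripper_force: 29.6
```

Emit:
apply_moves --commands '[[[0, 0, 3], 0, 1], [[0, 0, 7], 0, 1], [[0, 0, 11], 0, 1], [[0, -2, 15], 0, 1], [[0, -5, 18], 0, 1], [[0, -9, 18], 0, 1], [[0, -13, 18], 0, 1], [[0, -17, 18], 0, 1], [[0, -21, 18], 0, 1], [[0, -25, 18], 0, 1], [[0, -29, 18], 0, 1], [[0, -33, 18], 0, 1], [[0, -37, 18], 0, 1], [[0, -41, 18], 0, 1], [[0, -45, 18], 0, 1], [[-0.1, -48.5, 18], 0, 1], [[-0.1, -51.1, 18], 0, 1], [[-0.1, -51.1, 18], 0, 1], [[-0.1, -51.1, 18], 0, 1]]'

```text
clock: 28.53
tool_pos: [0.4647, -0.374, 0.1992]
orientation: [179.9, 0.1, -57.8]
force: [-0.2, 1.1, -1.5]
opening: 0.0199
gripper_force: 29.6
```

Emit:
apply_moves --commands '[[[0, 0, -4], 0, 1], [[0, 0, -8], 0, 1], [[0, 0, -10], 0, 1], [[0, 0, -10], 0, 1], [[0, 0, -10], 0, 0.5], [[0, 0, -10], 0, 0.5], [[0, 0, -10], 0, 0.5], [[0, 0, -10], 0, 0.5], [[0, 0, -10], 0, 0.5], [[0, 0, -6], 0, 0.5], [[0, 0, -2], 0, 0.4], [[0, 0, 2], 0, 0], [[1, 4, 5], -0.1, 0], [[2, 8, 8], -0.2, 0], [[3, 12, 8], -0.3, 0], [[4, 16, 8], -0.4, 0], [[5, 20, 8], -0.4, 0], [[6, 24, 8], -0.4, 0], [[7, 28, 8], -0.4, 0], [[7, 32, 8], -0.4, 0]]'

```text
clock: 30.2
tool_pos: [0.5358, -0.0627, 0.2816]
orientation: [-179.9, -0.0, -80.5]
force: [2.1, 0.8, -0.6]
opening: 0.0875
gripper_force: 0.0
```

Emit:
apply_moves --commands '[[[0, 4, 0], 0, 0], [[0, 8, 0], 0, 0], [[0, 12, 0], 0, 0], [[0, 12, 0], 0, 0], [[0, 12, 0], 0, 0]]'

```text
clock: 30.62
tool_pos: [0.535, 0.0575, 0.2813]
orientation: [-179.9, 0.0, -80.3]
force: [-0.3, -0.4, 0.4]
opening: 0.0875
gripper_force: 0.0
```

Run:
```python
from h import *
o=ctrl.get_obs(); print(o["tool_pos"],o["orientation"])
p=ctrl.snapshot("wrist"); save(p,"w7"); find(p,["jaw_1_mid","block_1_mid","hexnut_1_mid"])
m=(p["img"].min(2)>130).astype(np.uint8)
n,l,s,c=cv2.connectedComponentsWithStats(m)
u=[r["at"] for r in ctrl.spot_point(p,"block_1_mid")]
for i in range(1,n):
    if 500<s[i,4]<6000:
        pts=np.argwhere(l==i)[:,::-1].astype(np.float32)
        q=np.array([at_z(p,x,.025)[:2]*1000 for x in pts],np.float32)
        print(c[i].round(),s[i,4],cv2.minAreaRect(q))
```

```text
[0.53495001 0.05748799 0.28128343] [-1.79931506e+02  2.26297443e-02 -8.02725574e+01]
block_1_mid 0.96 [254.9 157.2] [0.6008 0.0297 0.0125]
block_1_mid 0.86 [200.5 260.1] [0.6429 0.1433 0.0125]
block_1_mid 0.65 [292.1 257.2] [0.55   0.1242 0.0125]
[ 18. 175.] 2378 ((812.7539672851562, 85.37049102783203), (101.11285400390625, 44.566734313964844), 85.32398986816406)
[254. 278.] 5973 ((587.2276611328125, 138.8480224609375), (111.28987121582031, 110.92549133300781), 89.74057006835938)
[100. 275.] 3996 ((754.2824096679688, 161.19142150878906), (66.6760482788086, 169.7181396484375), 89.99324035644531)
```

View pics/w7.png

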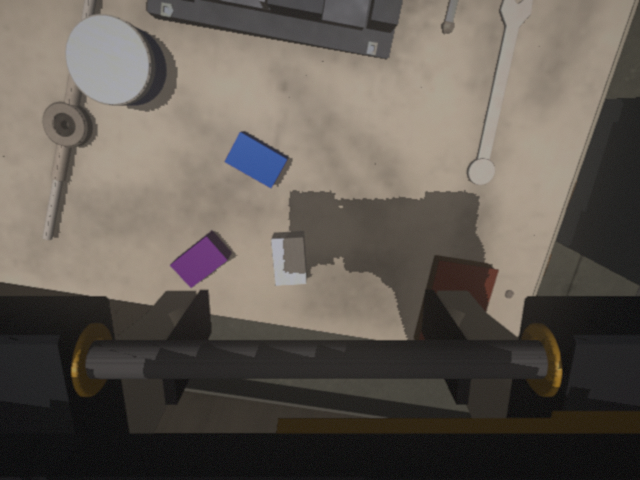

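The block is at (289,259), well aligned. The purple block at (202,260) stays clear of a 53 mm opening.

Emit:
apply_moves --commands '[[[1, 3, -3], 0, 0.4], [[1.6, 6.7, -6], 0, 0.4], [[1.6, 6.7, -10], 0, 0.4], [[1.6, 6.7, -14], 0, 0.4], [[1.6, 6.7, -18], 0, 0.4], [[1.6, 6.7, -22], 0, 0.4], [[1.6, 6.7, -25], 0, 0.4], [[1.6, 6.7, -25.7], 0, 0.4], [[1.6, 6.7, -25.7], 0, 0.4], [[1.6, 6.7, -25.7], 0, 1], [[1.6, 6.7, -25.7], 0, 1], [[1.6, 6.7, -25.7], 0, 1], [[1.6, 6.7, -25.7], 0, 1], [[1.6, 6.7, -25.7], 0, 1], [[1.6, 6.7, -25.7], 0, 1], [[1.6, 6.7, -25.7], 0, 1], [[1.6, 6.7, -25.7], 0, 1], [[1.6, 6.7, -25.7], 0, 1], [[1.6, 6.7, -25.7], 0, 1]]'

```text
clock: 32.45
tool_pos: [0.5522, 0.1229, 0.0256]
orientation: [-179.8, 0.0, -80.4]
force: [-1.2, -1.0, 7.5]
opening: 0.032
gripper_force: 29.3
```

Emit:
apply_moves --commands '[[[0, 0, 0], 0, 1], [[0, 0, 3], 0, 1], [[0, 0, 7], 0, 1], [[0, 0, 11], 0, 1], [[0, 0, 15], 0, 1], [[-1, -3, 18], 0, 1], [[-2, -7, 18], 0, 1], [[-3, -11, 18], 0, 1], [[-4, -15, 18], 0, 1], [[-5, -19, 18], 0, 1], [[-6, -23, 18], 0, 1], [[-7, -27, 18], 0, 1], [[-8, -31, 18], 0, 1], [[-8.6, -35, 18], 0, 1], [[-8.6, -39, 18], 0, 1], [[-8.6, -43, 18], 0, 1], [[-8.6, -47, 18], 0, 1], [[-8.6, -49.8, 18], 0, 1], [[-8.6, -49.8, 18], 0, 1], [[-8.6, -49.8, 18], 0, 1]]'

```text
clock: 34.12
tool_pos: [0.4643, -0.3769, 0.2034]
orientation: [180.0, 0.0, -80.7]
force: [-0.3, -0.5, -0.3]
opening: 0.0324
gripper_force: 29.3
```

Emit:
apply_moves --commands '[[[0.1, 0.3, -4], 0, 1], [[0.1, 0.3, -8], 0, 1], [[0.1, 0.3, -10.2], 0, 1], [[0.1, 0.3, -10.2], 0, 1], [[0.1, 0.3, -10.2], 0, 0.45], [[0.1, 0.3, -10.2], 0, 0.45], [[0.1, 0.3, -10.2], 0, 0.45], [[0.1, 0.3, -10.2], 0, 0.45], [[0.1, 0.3, -10.2], 0, 0.45], [[0.1, 0.3, -6], 0, 0.45], [[0, 0, -2], 0, 0.4], [[0, 0, 2], 0, 0], [[0, -4, 4], 0, 0], [[0, -8, 6], 0, 0], [[0, -10, 6], 0, 0], [[0, -10, 6], 0, 0], [[0, -10, 6], 0, 0]]'

```text
clock: 35.53
tool_pos: [0.4645, -0.4769, 0.2639]
orientation: [-180.0, -0.0, -80.6]
force: [0.3, -0.0, -0.9]
opening: 0.0851
gripper_force: 0.0
```

Run:
```python
from h import *
o=ctrl.get_obs(); print(o["tool_pos"],o["orientation"],o["joint_pos"])
p=ctrl.snapshot("wrist"); save(p,"w8"); find(p,["cover_knob","collar_fin","jaw_1_mid","block_1_mid","hexnut_1_mid"])
t=ctrl.snapshot("top"); find(t,["cover_knob","jaw_1_mid","block_1_mid","hexnut_1_mid"])
a=p["img"]; a=cv2.resize(a[200:],(640,280)); b=cv2.resize(t["img"][110:350,170:460],(387,320))
o=np.zeros((600,640,3),np.uint8); o[:280]=a; o[280:,:387]=b
cv2.imwrite("pics/c8.png",o[:,:,::-1])
```

```text
[ 0.46453593 -0.47686174  0.26386194] [-1.79965508e+02 -1.51812064e-02 -8.06232499e+01] [-2.90108904e+01  1.90307889e+01  1.11866021e+00 -1.00063056e-02
 -7.20514087e+01  3.83907255e+01]
cover_knob 0.56 [132.4 258.5] [ 0.5925 -0.4344  0.12  ]
collar_fin 0.67 [387.1 409.1] [ 0.3804 -0.3279  0.106 ]
block_1_mid 0.91 [296.8 322.9] [ 0.4645 -0.3461  0.0125]
block_1_mid 0.67 [241.7 223.4] [0.6028 0.0274 0.0125]
block_1_mid 0.47 [201.4 212.9] [0.6338 0.1382 0.0125]
```

View pics/c8.png

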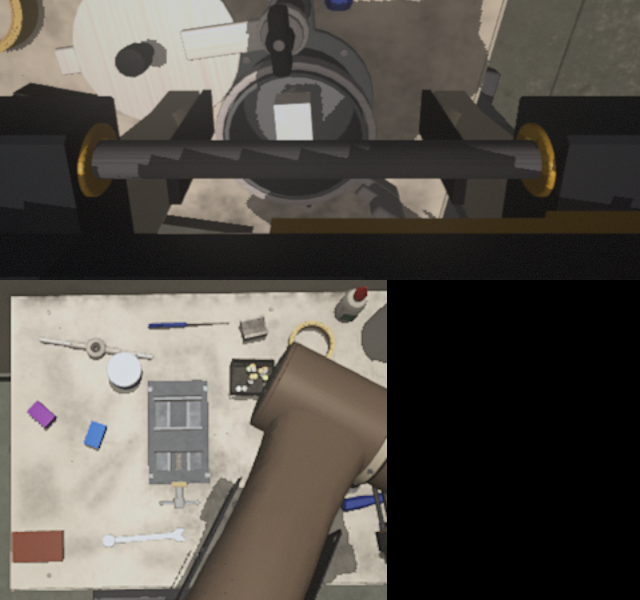

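The pot holds the parts, with the block visible at (293,120). The bench left of the vice is clear of them, and only the blue and purple blocks, sanding block, spanner and tin remain. Now I grip the cover knob at (0.590, -0.435).

Emit:
apply_moves --commands '[[[3, 1, 0], -0.12, 0], [[6, 2, 0], -0.24, 0], [[9, 3, 0], -0.36, 0], [[12.6, 4.2, 0], -0.48, 0], [[12.6, 4.2, -3], -0.6, 0], [[12.6, 4.2, -6], -0.7, 0], [[12.6, 4.2, -9], -0.7, 0], [[12.6, 4.2, -12], -0.7, 0], [[12.6, 4.2, -14.1], -0.7, 0], [[12.6, 4.2, -14.1], -0.7, 0], [[12.6, 4.2, -14.1], -0.7, 0.5], [[12.6, 4.2, -14.1], -0.7, 1], [[12.6, 4.2, -14.1], -0.7, 1], [[12.6, 4.2, -14.1], -0.7, 1], [[12.6, 4.2, -14.1], -0.7, 1], [[12.6, 4.2, -14.1], -0.7, 1], [[12.6, 4.2, -14.1], -0.7, 1], [[12.6, 4.2, -14.1], -0.7, 1]]'

```text
clock: 37.58
tool_pos: [0.591, -0.4336, 0.1227]
orientation: [-180.0, 0.0, -120.6]
force: [-0.3, 1.1, -0.7]
opening: 0.0397
gripper_force: 0.0
```

Emit:
apply_moves --commands '[[[0, 0, 0], 0, 1], [[0, 0, 0], 0, 1], [[0, 0, 0], 0, 1], [[0, 0, 0], 0, 1], [[0, 0, 0], 0, 1], [[0, 0, 0], 0, 1]]'

```text
clock: 38.08
tool_pos: [0.5907, -0.4337, 0.1225]
orientation: [180.0, -0.0, -120.6]
force: [-1.2, 0.5, 1.0]
opening: 0.0209
gripper_force: 30.0
```

Run:
```python
from h import *
c=np.array([.4887,-.4678]); k=ctrl.get_obs()["tool_pos"][:2]; v=k-c
a0=np.arctan2(v[1],v[0]); print(k,np.hypot(*v),np.degrees(a0))
for t in list(np.arange(.1,1.5,.1))+[np.radians(103.8)-a0+e for e in(-.05,0,.04)]: print(np.round(t,2),np.round(100*(c+.1062*np.array([np.cos(a0+t),np.sin(a0+t)])-k),1))
```

```text
[ 0.59073772 -0.43365382] 0.10759952314311551 18.50244060388361
0.1 [-0.5  0.9]
0.2 [-1.   1.9]
0.3 [-1.6  2.8]
0.4 [-2.2  3.6]
0.5 [-3.   4.4]
0.6 [-3.8  5.1]
0.7 [-4.7  5.7]
0.8 [-5.6  6.2]
0.9 [-6.6  6.6]
1.0 [-7.6  6.9]
1.1 [-8.6  7.1]
1.2 [-9.7  7.2]
1.3 [-10.8   7.2]
1.4 [-11.8   7.1]
1.44 [-12.2   7. ]
1.49 [-12.7   6.9]
1.53 [-13.1   6.8]
```

Emit:
apply_moves --commands '[[[-0.5, 0.9, 0], 0, 1], [[-1.0, 1.9, 0], 0, 1], [[-1.6, 2.8, 0], 0, 1], [[-2.2, 3.6, 0], 0, 1], [[-3.0, 4.4, 0], 0, 1], [[-3.8, 5.1, 0], 0, 1], [[-4.7, 5.7, 0], 0, 1], [[-5.6, 6.2, 0], 0, 1], [[-6.6, 6.6, 0], 0, 1], [[-7.6, 6.9, 0], 0, 1], [[-8.6, 7.1, 0], 0, 1], [[-9.7, 7.2, 0], 0, 1], [[-10.8, 7.2, 0], 0, 1], [[-11.8, 7.1, 0], 0, 1], [[-12.2, 7.0, 0], 0, 1], [[-12.7, 6.9, 0], 0, 1], [[-13.0, 6.8, 0], 0, 1], [[-13.0, 6.8, 0], 0, 1], [[-13.0, 6.8, 0], 0, 1]]'

```text
clock: 39.67
tool_pos: [0.4626, -0.3656, 0.1234]
orientation: [-179.8, 0.1, -120.5]
force: [4.6, 3.2, 4.1]
opening: 0.0206
gripper_force: 30.0
```

Emit:
apply_moves --commands '[[[-0.3, -0.1, 0], 0, 1], [[-0.3, -0.1, 0], 0, 1], [[-0.3, -0.1, 0], 0, 1]]'

```text
clock: 39.92
tool_pos: [0.4624, -0.3659, 0.1235]
orientation: [-179.6, 0.2, -120.5]
force: [13.4, 9.7, -0.4]
opening: 0.0207
gripper_force: 30.0
```

The cover is against its stop. I release and move above the collar fin with the closing line tangential.

Emit:
apply_moves --commands '[[[0.2, 0.1, 0], 0, 0.5], [[0.2, 0.1, 0], 0, 0.3], [[0.2, 0.1, 0], 0, 0.2], [[0.2, 0.1, 0], 0, 0], [[0.2, 0.1, 0], 0, 0], [[0.2, 0.1, 3], 0, 0], [[0.2, 0.1, 7], 0.12, 0], [[-2, 1, 10], 0.24, 0], [[-4, 2, 10], 0.36, 0], [[-6, 3, 10], 0.48, 0], [[-7.7, 3.6, 10], 0.6, 0], [[-7.7, 3.6, 10], 0.72, 0], [[-7.7, 3.6, 10], 0.84, 0], [[-7.7, 3.6, 10], 0.96, 0], [[-7.7, 3.6, 10], 1.08, 0], [[-7.7, 3.6, 10], 1.2, 0], [[-7.7, 3.6, 10], 1.32, 0], [[-7.7, 3.6, 10], 1.44, 0], [[-7.7, 3.6, 10], 1.56, 0], [[-7.7, 3.6, 10], 1.62, 0]]'

```text
clock: 41.58
tool_pos: [0.3805, -0.3308, 0.2225]
orientation: [180.0, 0.0, -27.4]
force: [0.2, -0.4, -0.1]
opening: 0.0876
gripper_force: 0.0
```

Emit:
apply_moves --commands '[[[0, 0, 0], 0, 0], [[0, 0, 0], 0, 0], [[0, 0, 0], 0, 0]]'

```text
clock: 41.83
tool_pos: [0.3808, -0.3307, 0.2225]
orientation: [180.0, 0.0, -27.9]
force: [-0.7, -0.9, 0.3]
opening: 0.0875
gripper_force: 0.0
```

Run:
```python
from h import *
o=ctrl.get_obs(); print(o["tool_pos"],o["orientation"],o["joint_pos"])
p=ctrl.snapshot("wrist"); save(p,"w9"); find(p,list(Z)[:6])
```

```text
[ 0.38076048 -0.33072631  0.2225372 ] [ 1.79996357e+02  7.39360075e-03 -2.79278678e+01] [-1.86233074e+01  5.28136486e+00 -2.22477873e+01  2.70608916e-03
 -6.24787333e+01  8.06941892e+01]
cover_knob 0.77 [299.2  94.2] [ 0.4642 -0.364   0.12  ]
post_axis 0.24 [297.3  92.6] [ 0.4668 -0.3631  0.096 ]
collar_fin 0.74 [314.6 241.6] [ 0.3817 -0.3297  0.106 ]
locked_mark 0.74 [201.8 196.7] [ 0.437  -0.2529  0.02  ]
```

View pics/w9.png

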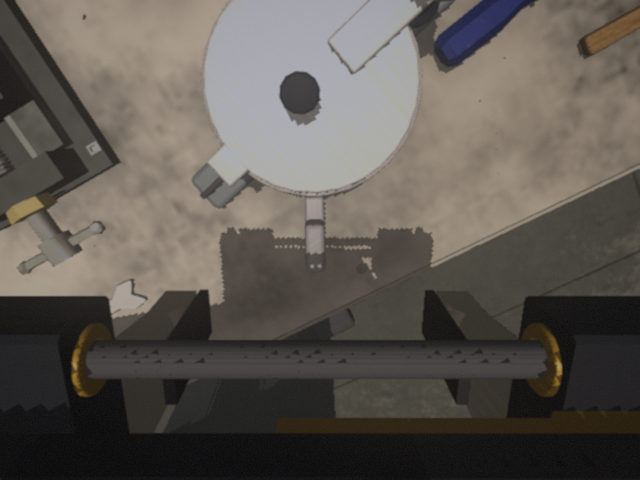

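The fin is at (314,240), aligned with the pads, and the cover is shut. I grip the fin.

Emit:
apply_moves --commands '[[[0.1, 0.1, -3], 0, 0], [[0.1, 0.1, -6], 0, 0.3], [[0.1, 0.1, -9], 0, 0.4], [[0.1, 0.1, -11.4], 0, 0.4], [[0.1, 0.1, -11.4], 0, 0.4], [[0.1, 0.1, -11.4], 0, 1], [[0.1, 0.1, -11.4], 0, 1], [[0.1, 0.1, -11.4], 0, 1], [[0.1, 0.1, -11.4], 0, 1], [[0.1, 0.1, -11.4], 0, 1], [[0.1, 0.1, -11.4], 0, 1], [[0.1, 0.1, -11.4], 0, 1], [[0.1, 0.1, -11.4], 0, 1], [[0.1, 0.1, -11.4], 0, 1], [[0.1, 0.1, -11.4], 0, 1], [[0.1, 0.1, -11.4], 0, 1], [[0.1, 0.1, -11.4], 0, 1], [[0.1, 0.1, -11.4], 0, 1]]'

```text
clock: 43.68
tool_pos: [0.382, -0.3297, 0.1088]
orientation: [180.0, -0.0, -27.8]
force: [-0.7, 2.0, 4.8]
opening: 0.0121
gripper_force: 30.0
```

Run:
```python
from h import *
c=np.array([.4656,-.3728]); o=ctrl.get_obs(); k=o["tool_pos"][:2]; v=k-c; r=np.hypot(*v)
a0=np.arctan2(v[1],v[0]); print(k,r,np.degrees(a0),o["opening"],o["gripper_force"],o["orientation"])
for t in list(np.arange(.1,.9,.1))+[a0-np.radians(103.6)]: print(np.round(t,3),np.round(100*(c+r*np.array([np.cos(a0-t),np.sin(a0-t)])-k),2))
```

```text
[ 0.38204581 -0.32965694] 0.09403523643454813 152.69051054518147 0.0120813744768215 29.976170361042023 [ 1.79993386e+02 -5.96136371e-03 -2.77595245e+01]
0.1 [0.47 0.81]
0.2 [1.02 1.57]
0.3 [1.65 2.28]
0.4 [2.34 2.91]
0.5 [3.09 3.48]
0.6 [3.9  3.96]
0.7 [4.74 4.37]
0.8 [5.63 4.69]
0.857 [6.14 4.83]
```

Emit:
apply_moves --commands '[[[0.2, 0.4, 0], -0.05, 1], [[0.47, 0.8, 0], -0.1, 1], [[0.75, 1.2, 0], -0.15, 1], [[1.0, 1.57, 0], -0.2, 1], [[1.33, 1.93, 0], -0.25, 1], [[1.65, 2.28, 0], -0.3, 1], [[2.0, 2.6, 0], -0.35, 1], [[2.34, 2.9, 0], -0.4, 1], [[2.7, 3.2, 0], -0.45, 1], [[3.1, 3.48, 0], -0.5, 1], [[3.5, 3.73, 0], -0.55, 1], [[3.9, 3.96, 0], -0.6, 1], [[4.3, 4.17, 0], -0.65, 1], [[4.74, 4.37, 0], -0.7, 1], [[5.18, 4.54, 0], -0.75, 1], [[5.63, 4.7, 0], -0.8, 1], [[6.1, 4.8, 0], -0.85, 1], [[6.15, 4.83, 0], -0.86, 1], [[6.15, 4.83, 0], -0.86, 1], [[6.15, 4.83, 0], -0.86, 1]]'

```text
clock: 45.35
tool_pos: [0.444, -0.2811, 0.1088]
orientation: [-180.0, -0.0, -77.1]
force: [0.0, 2.8, 5.0]
opening: 0.0118
gripper_force: 30.0
```

Emit:
apply_moves --commands '[[[0, 0, 0], 0, 1], [[0, 0, 0], 0, 0.6], [[0, 0, 0], 0, 0.4], [[0, 0, 0], 0, 0.4], [[0, 0, 0], 0, 0.4], [[0, 0, 3], 0, 0.3], [[0, 0, 7], 0, 0], [[0, 0, 11], 0, 0], [[0, 0, 11], 0, 0], [[0, 0, 11], 0, 0]]'

```text
clock: 46.18
tool_pos: [0.4448, -0.2817, 0.2212]
orientation: [-179.7, -0.1, -77.1]
force: [-1.0, 0.5, -1.5]
opening: 0.0663
gripper_force: 0.0
```

Run:
```python
from h import *
c=np.array([.4656,-.3728])
o=ctrl.get_obs(); print(o["tool_pos"],o["orientation"])
p=ctrl.snapshot("wrist"); save(p,"w10"); find(p,list(Z)[:6])
for n,i in(("collar_fin",.106),("locked_mark",.02),("cover_knob",.12)):
    for r in ctrl.spot_point(p,n)[:1]:
        v=at_z(p,r["at"],i)[:2]-c; print(n,np.degrees(np.arctan2(v[1],v[0])),np.hypot(*v))
```

```text
[ 0.44475313 -0.28174153  0.22115207] [-1.79727614e+02 -1.37398824e-01 -7.70512592e+01]
cover_knob 0.68 [317.8 101.3] [ 0.4644 -0.3647  0.12  ]
collar_fin 0.81 [318.9 245.2] [ 0.4442 -0.28    0.106 ]
locked_mark 0.86 [318.2 244.2] [ 0.4388 -0.2548  0.02  ]
collar_fin 102.99492130047933 0.09526408026712471
locked_mark 102.80197079831505 0.12097416220961496
cover_knob 98.21300328885222 0.008196178275097213
```

View pics/w10.png

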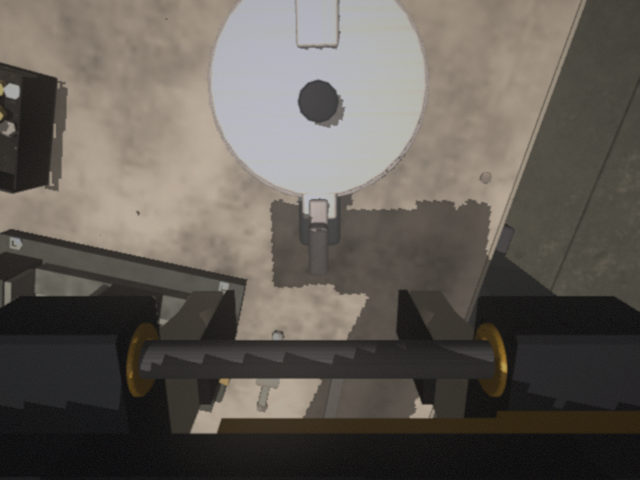

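The fin, mark, cover knob and arm all line up at column 318, and the cover is shut. The gripper is clear, so I hand in.

```bash
python3 -c "
from h import *
print(ctrl.close_job())"
```

```text
the job is handed in; nothing more can be done
None
```

The job is handed in, and no verdict came back. The clamp knob is turned about 2.9 rad clockwise and left slack. The nut, soft jaw and aluminium block, the only parts I found, went into the pot. The cover is against its shut stop, and the collar fin measured 0.2° from the locked mark.

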